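Load the magnet carrier of a loudspeaker motor line

TASK

Push the aluminium carrier fully home against the white loading deck, then slide the three black ferrite rings across from the deck into the carrier's three round nests, one ring per nest, each lying flat on the bottom. Ferrite chips easily, so slide the rings along the surface and do not lift them. Leave the carrier home, and leave the steel yoke that stands among the rings and everything else on the bench where it is.

Things in the scene. Friction and masses are not known exactly. Their poses are not given: they have to be found in the camera images.
- station: fixed loading station on a 340 x 540 mm, 12 mm grey base. Origin on the bench; x along the seam between deck and carrier, y from carrier to deck, z up. White deck: smooth top 60 mm up, x -155 to 155, y 0 (the seam, open) to 236 mm. Fences 10 mm higher than the deck: inner faces at x = -149, x = 149 and y = 230 mm. The carrier lies on the -y side.
- carrier (a joint): travel (m) of the aluminium carrier on its shafts: 0 = fully home, edge against the deck; it grows along station -y to 0.135; 0.06 to 0.12 at the start. Friction about 5 N, no spring or latch: it stays where left, and a harder push away from the deck opens it again. Plate 300 mm long (station x), 125 mm wide, top 58.5 mm above the bench (1.5 mm below the deck), three nests in a row.
- nest0 (a point): centre of the floor of a round nest in the carrier (the one at station x = -95 mm); nests are 82 mm in diameter, 7 mm deep, edge chamfered, floor darker grey, 95 mm apart, the row 55 mm from the seam once home (station y = -55 mm). A seated ring stands 8 mm proud. Travels with the carrier; axes parallel to the station's.
- nest1 (a point): centre of the floor of a round nest in the carrier (the middle one); nests are 82 mm in diameter, 7 mm deep, edge chamfered, floor darker grey, 95 mm apart, the row 55 mm from the seam once home (station y = -55 mm). A seated ring stands 8 mm proud. Travels with the carrier; axes parallel to the station's.
- nest2 (a point): centre of the floor of a round nest in the carrier (the one at station x = +95 mm); nests are 82 mm in diameter, 7 mm deep, edge chamfered, floor darker grey, 95 mm apart, the row 55 mm from the seam once home (station y = -55 mm). A seated ring stands 8 mm proud. Travels with the carrier; axes parallel to the station's.
- handle (a point): middle of the carrier's handle: black round bar 12 mm thick, 100 mm long along station x, on two posts near the carrier's outer edge, its axis 32 mm above the carrier's top and 59 mm outward (station -y) of the nest row. Travels with the carrier. Can be pinched from above or pushed on its outer side; nothing near it stands higher.
- ringA: one of three identical flat black ferrite rings (not magnetic, about 0.2 kg), outside diameter 76 mm, bore 46 mm, 15 mm high, lying flat on the white deck at the start. Origin: centre of its underside; z up. Closed fingertips fit in the bore from above, so it can be dragged by the bore as well as pushed on its rim; its leading side dips as it comes over a nest.
- ringB: one of three identical flat black ferrite rings (not magnetic, about 0.2 kg), outside diameter 76 mm, bore 46 mm, 15 mm high, lying flat on the white deck at the start. Origin: centre of its underside; z up. Closed fingertips fit in the bore from above, so it can be dragged by the bore as well as pushed on its rim; its leading side dips as it comes over a nest.
- ringC: one of three identical flat black ferrite rings (not magnetic, about 0.2 kg), outside diameter 76 mm, bore 46 mm, 15 mm high, lying flat on the white deck at the start. Origin: centre of its underside; z up. Closed fingertips fit in the bore from above, so it can be dragged by the bore as well as pushed on its rim; its leading side dips as it comes over a nest.
- yoke: steel T-yoke of the same outside diameter as the rings, standing among them on the deck, to be left alone: a disc 76 mm in diameter and 8 mm thick with a solid pole 34 mm in diameter in its middle, 24 mm high in all, 0.38 kg. It may be in any of the four places on the deck, also between a ring and the carrier. Origin: centre of its underside.
- tape_roll: bystander: white roll of tape, 104 mm in diameter, 48 mm high, lying flat on the bench behind the deck (station +y). Origin: centre of its underside.
- pole_plate: bystander: flat steel washer 76 mm in diameter, 6 mm thick, flat on the bench behind the deck (station +y). Origin: centre of its underside.
- glue_bottle: bystander: white plastic bottle 52 mm in diameter, 135 mm high, standing on the bench beside the station (station +x, far from the robot). Origin: centre of its underside.
- screwdriver: bystander: grey screwdriver lying on the bench beyond the carrier's end of the station (station -y), roughly along station x. Origin: under its middle.
Not all that is in view belongs to the job. Leave any green or purple look-alike of the ringB alone.

How it is judged:
On the way, in this order (a step that is already met when the one before it is completed fails the run):
1. the carrier is home against the deck (within 4 mm) (value of joint carrier below 0.004 m), for 0.2 s.
2. each of the three nests holds one ring, flat on its floor (((horizontal distance between ringA and nest0 below 0.006 m and z of ringA in the frame of nest0 below 0.003 m and angle between ringA's own z axis and vertical below 0.08 rad) or (horizontal distance between ringB and nest0 below 0.006 m and z of ringB in the frame of nest0 below 0.003 m and angle between ringB's own z axis and vertical below 0.08 rad) or (horizontal distance between ringC and nest0 below 0.006 m and z of ringC in the frame of nest0 below 0.003 m and angle between ringC's own z axis and vertical below 0.08 rad)) and ((horizontal distance between ringA and nest1 below 0.006 m and z of ringA in the frame of nest1 below 0.003 m and angle between ringA's own z axis and vertical below 0.08 rad) or (horizontal distance between ringB and nest1 below 0.006 m and z of ringB in the frame of nest1 below 0.003 m and angle between ringB's own z axis and vertical below 0.08 rad) or (horizontal distance between ringC and nest1 below 0.006 m and z of ringC in the frame of nest1 below 0.003 m and angle between ringC's own z axis and vertical below 0.08 rad)) and ((horizontal distance between ringA and nest2 below 0.006 m and z of ringA in the frame of nest2 below 0.003 m and angle between ringA's own z axis and vertical below 0.08 rad) or (horizontal distance between ringB and nest2 below 0.006 m and z of ringB in the frame of nest2 below 0.003 m and angle between ringB's own z axis and vertical below 0.08 rad) or (horizontal distance between ringC and nest2 below 0.006 m and z of ringC in the frame of nest2 below 0.003 m and angle between ringC's own z axis and vertical below 0.08 rad))), for 0.2 s.
At the end, for the whole second after the job is handed in: The carrier is home (joint under 4 mm); each nest holds one ring, its centre within 6 mm of the nest's centre, its underside within 3 mm of the nest floor and tilted under 0.08 rad; the rings are at rest; the yoke is within 15 mm of where it was (all of step 2 and value of joint carrier below 0.004 m and linear speed of each of ringA, ringB, ringC below 0.02 m/s and distance of yoke from where it was at the start of the episode below 0.015 m); the robot touches nothing.
It fails at once if a ring is lifted more than 12 mm off the deck's surface (z of any of ringA, ringB, ringC in the frame of station above 0.072 m).
It fails at once if the yoke is moved more than 15 mm (distance of yoke from where it was at the start of the episode above 0.015 m).
It fails at once if the tape roll, pole plate, glue bottle or screwdriver is moved more than 25 mm (distance of any of tape_roll, pole_plate, glue_bottle, screwdriver from where it was at the start of the episode above 0.025 m).
It also fails if it takes over 69 s, if anything falls off the work surface, if the arm or the gripper's body presses on something with over 40 N, if the wrist force passes 120 N, or if a joint passes its speed limit or range.

ROBOT

A 6-joint arm with a two-finger parallel gripper is mounted at the origin on the work surface. World frame = base frame: x ahead of the robot, y to its left, z up, the work surface at z = 0. Lengths are in m, angles in rad, forces in N, time in s.
With the tool pointing down it reaches from about 0.25 to 0.775 m from the base axis. Payload 8.9 kg.
Tool frame: the origin (TCP) lies midway between the tips of the shut fingers; the grasp point (between the pads) lies 19 mm behind it (bot.pinch_z is the distance from the TCP to the grasp point, in m); z points along the fingers, y is the line along which they close (so a half turn about z gives the same grasp; the last joint's range is limited). The gripper opens to 85 mm and grips with 20 to 120 N. Pads are 22 mm wide; open, the fingers measure 114 mm over their backs; the gripper's body (76 mm by 85 mm) begins 54 mm behind the grasp point. The pads swing forward as they close: fully open they stand 13 mm farther back than shut.
Start: joints at [-1.451, 0.291, -0.153, 1.127, 0, 1.431], TCP at [0.134, -0.508, 0.231] pointing down, gripper open.
Joint ranges: [-2.52, 2.52], [-0.91, 1.74], [-1.3, 1.37], [-1.96, 2.02], [-1.52, 1.47], [-3.14, 3.14]. Speed limits (rad/s): [2.22, 2.22, 2.79, 3.14, 3.14, 3.14].

INTERFACE

Orientations are given as a 3x3 rotation matrix whose columns are the frame's x, y, z axes.
In Python, from bench import bot, viewer, order gives the robot as it stands.
- The arm moves only by the tool step_arm, never from a script. Its argument "moves" is one flat list of numbers, 4 for each row, row after row: the shift along the world's x, y, z in mm, then the turn about the world's z in rad. In form: [dx, dy, dz, twist, dx, dy, dz, twist, ...]. A call has 1 to 20 rows; each row shifts and turns the commanded pose from where the row before left it; what a row does not reach is not made up. A row lasts 1/10 s, in which the tool goes at most 50 mm and 8.59 degrees, less where a joint would pass 70% of its speed; a pose out of reach is approached as far as the arm can. A call with a gripper value outside its range is refused whole. "claw" is the opening, from 0 (shut) to 1 (fully open), set as the call begins (left out, the last holds). The fingers move at their own pace and stop on an object; "force" is the grip in N (left out, the last holds). Time passes only in rows, so rows that do not move let the fingers close. It gives the time, the measured TCP pose, the force, the opening and the grip force at its end, in the units of the state.
- bot.sense(): the state, without advancing time (a new reading comes with each control period).
- viewer.get_image(name): name is "scene" or "top" or "wrist"; returns the picture (420x560x3 uint8, red, green, blue); there is no depth.
- viewer.get_calibration(name): a dict with "camera_matrix" (3x3 intrinsics, pixels), "k1" (the pictures are not rectified: a ray, as slopes to the right and down, at radius r is drawn at 1 + k1 r^2 times it, then the intrinsics apply), "T" (4x4, takes a point from camera to world coordinates). Camera axes: x right, y down, z forward; pixel columns grow to the right and rows downward; lengths in m; the calibration is good to about 2 mm. A picture is of the moment at which its call begins: read the wrist's pose just before it. get_calibration takes no time and is no camera call; for the wrist camera it gives the pose at the moment of the call.
- order.finish_job(): hands the job in; it is judged then, once.
The state is a dict: "time_s": time; "joint_pos": joint angles; "dq": joint speeds; "effort": joint torques, N m; "tool_pos": TCP position; "eef_rot": TCP orientation; "force": force on the tool from outside, world axes, zero at the start; "wrist_torque": the same for the moment, N m; "gripper_width": opening from 0.0 (shut) to 1.0 (fully open); "grip_force": force on a finger pad.
Only numpy, scipy, OpenCV 4.12 (cv2) and the standard library are available. Lean on these libraries where they do the work, as an engineer would, in place of code of your own. Each camera call takes 0.05 s, during which the arm holds its last target. There are 200 camera calls.

## Working session

There is one attempt and no reset: what is moved stays moved. The work goes in short steps, Python scripts to look and compute and a tool call to move; the robot and the scene stay as the last step left them, time stands still between calls to the robot, and variables do not carry over. Pictures are saved under pics/ and viewed, at most 10 in all, crops included, and the job is handed in when it is done.

Besides the shell and the picture viewer there is one more tool, called by a JSON object that holds its "fn" and its "kwargs". step_arm: Moves the arm, as the interface text tells. Its arguments: {"type":"object","properties":{"moves":{"type":"array"},"claw":{"type":"number"},"force":{"type":"number"}},"required":["moves"]}

```bash
mkdir -p pics; cat > h.py <<'E'
import numpy as np, cv2
from bench import bot, viewer, order
def grab(n,f=None):
    im=viewer.get_image(n)[:,:,::-1].copy()
    if f: cv2.imwrite('pics/'+f,im)
    return im
def ray(n,px,z):
    c=viewer.get_calibration(n);K=np.array(c['camera_matrix']);T=np.array(c['T']);k=c['k1']
    p=np.atleast_2d(np.array(px,float));d=np.c_[(p[:,0]-K[0,2])/K[0,0],(p[:,1]-K[1,2])/K[1,1]]
    u=d.copy()
    for _ in range(20): u=d/(1+k*(u**2).sum(1,keepdims=True))
    w=np.c_[u,np.ones(len(u))]@T[:3,:3].T
    return T[:3,3]+w*((z-T[2,3])/w[:,2])[:,None]
def proj(n,P):
    c=viewer.get_calibration(n);K=np.array(c['camera_matrix']);T=np.array(c['T']);k=c['k1']
    q=(np.atleast_2d(P)-T[:3,3])@T[:3,:3];s=q[:,:2]/q[:,2:];s=s*(1+k*(s**2).sum(1,keepdims=True))
    return s*[K[0,0],K[1,1]]+[K[0,2],K[1,2]]
E
python3 -c "
from h import *
a=grab('top','top0.png');b=grab('scene','scene0.png');print(bot.sense())
for n in('top','scene'):print(viewer.get_calibration(n))"
```

```text
{'time_s': 0.1, 'joint_pos': array([-1.45129780e+00,  2.91242764e-01, -1.53996864e-01,  1.12672359e+00,
       -2.34691578e-05,  1.43148334e+00]), 'dq': array([-0.00097105, -0.00086217,  0.00147873, -0.00133251,  0.00034928,
        0.00081765]), 'effort': array([ 1.69269948e-03, -5.37977028e+01,  3.31918395e+01,  9.32572206e-03,
       -1.89371203e-04,  3.86654975e-06]), 'tool_pos': array([ 0.13430854, -0.50713978,  0.23080011]), 'eef_rot': array([[ 9.66694840e-01,  2.55931748e-01, -1.62412425e-04],
       [ 2.55931762e-01, -9.66694159e-01,  1.15577581e-03],
       [ 1.38796581e-04, -1.15884901e-03, -9.99999319e-01]]), 'force': array([ 0.15037481, -0.47030921,  0.76109956]), 'wrist_torque': array([ 0.07896881,  0.01516218, -0.00180509]), 'grip_force': 0.0, 'gripper_width': 1.0048586496417193}
{'camera_matrix': array([[390.67192319,   0.        , 272.87555007],
       [  0.        , 390.67192319, 202.37775546],
       [  0.        ,   0.        ,   1.        ]]), 'k1': -0.10480907684719892, 'T': array([[ 2.65084197e-02, -9.94372264e-01,  1.02572430e-01,
         4.47676353e-01],
       [-9.99644157e-01, -2.66739775e-02, -2.42526522e-04,
         2.66384581e-02],
       [ 2.97717633e-03, -1.02529501e-01, -9.94725509e-01,
         9.95930792e-01],
       [ 0.00000000e+00,  0.00000000e+00,  0.00000000e+00,
         1.00000000e+00]])}
{'camera_matrix': array([[406.89397585,   0.        , 277.02527458],
       [  0.        , 406.89397585, 206.36066643],
       [  0.        ,   0.        ,   1.        ]]), 'k1': 0.0032969434180914556, 'T': array([[-0.48300676,  0.59953754, -0.63816864,  1.16947833],
       [ 0.87561242,  0.33297361, -0.34990209,  0.36884374],
       [ 0.00271388, -0.72779345, -0.68579102,  0.77651507],
       [ 0.        ,  0.        ,  0.        ,  1.        ]])}
```

View pics/top0.png

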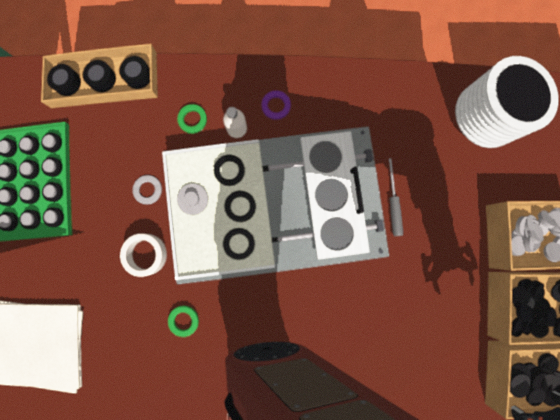

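View pics/scene0.png

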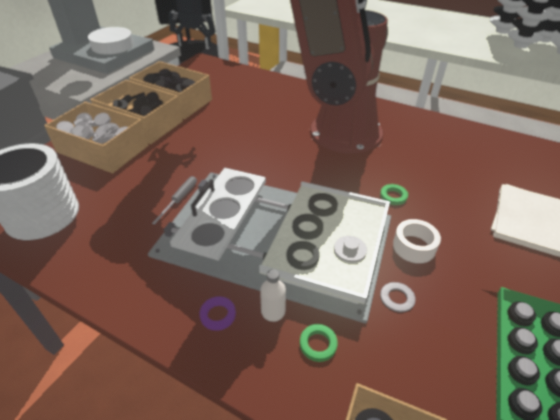

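The top view shows the rings at about (229,170), (240,207) and (239,243), the yoke at (192,197), the nests at (326,155), (332,194) and (338,233), and the handle at (358,190). The black rings on the white deck are the ones meant. The green rings (192,118) and (183,321) and the purple ring (276,104) lie on the bench as look-alikes. Next I'll measure these and confirm them in one enlarged crop.

```bash
cat > m.py <<'E'
from h import *
im=cv2.imread('pics/top0.png');g=im.max(2)
def near(m,pts,lo,hi):
    n,l,s,c=cv2.connectedComponentsWithStats(m.astype('uint8'),connectivity=4)
    for i in range(1,n):
        if lo<s[i,4]<hi and 150<c[i][0]<390 and 120<c[i][1]<290: print(c[i].round(1),s[i],)
print('dark');near(g<60,0,60,2000)
crop=cv2.resize(im[115:300,145:415],None,fx=2.95,fy=2.95,interpolation=cv2.INTER_CUBIC)
cv2.imwrite('pics/crop0.png',crop)
E
python3 m.py
```

```text
dark
[368.  155.4] [364 150   8  12  61]
[229.1 169.5] [215 155  29  30 401]
[357.3 188.8] [351 167  12  46 188]
[239.6 205.8] [225 191  30  31 408]
[238.3 243.3] [223 228  31  31 401]
```

View pics/crop0.png

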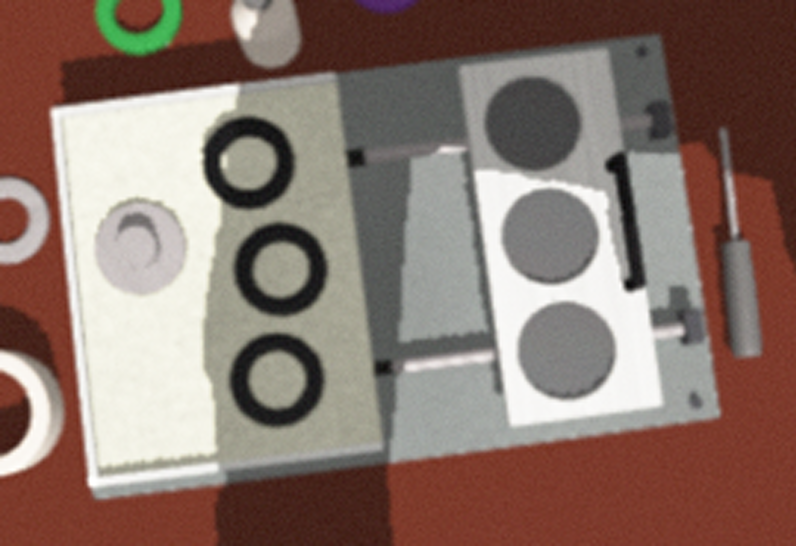

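The crop confirms three black rings on the deck, at crop (248,162), (281,269) and (277,380), and the yoke with its solid pole at (140,245). Next I'll fit the station pose.

```bash
cat > fit.py <<'E'
from h import *
from scipy.optimize import least_squares
C=lambda p:np.array(p)/2.95+[145,115]-.33
obs=[(C((52,107)),155,236,.07),(C((90,487)),-155,236,.07),(C((337,73)),155,0,.07),(C((383,447)),-155,0,.07)]
S=np.array([[x,y] for _,x,y,_ in obs])/1e3
W=np.array([ray('top',p,z)[0,:2] for p,_,_,z in obs])
nest=np.array([ray('top',C(p),.055)[0,:2] for p in((566,350),(550,235.5),(532,124))])
SN=np.array([[-.095,-.055],[0,-.055],[.095,-.055]])
def R(a):return np.array([[np.cos(a),-np.sin(a)],[np.sin(a),np.cos(a)]])
def res(v):
    a=S@R(v[2]).T+v[:2]-W; b=(SN-[0,v[3]])@R(v[2]).T+v[:2]-nest
    return np.r_[a.ravel(),b.ravel()]
r=least_squares(res,[.45,0,0,.08]);v=r.x
print('pose x y yaw travel',v,'\n',(r.fun*1e3).reshape(-1,2).round(1))
rings=np.array([ray('top',p,.0675)[0,:2] for p in((229.1,169.5),(239.6,205.8),(238.3,243.3))])
yk=ray('top',C((140,246)),.066)[0,:2]
h=ray('top',(357.3,188.8),.0905)[0,:2]
st=lambda p:(p-v[:2])@R(v[2])
print('rings w',rings.round(4).tolist(),'st',st(rings).round(4).tolist());print('yoke',yk,st(yk));print('handle',h,st(h))
print('nests home w',(SN@R(v[2]).T+v[:2]).round(4).tolist(),'handle home',(R(v[2])@[0,-.114]+v[:2]).round(4))
E
python3 fit.py
```

```text
pose x y yaw travel [0.54379332 0.0419132  0.15235285 0.10289304] 
 [[-0.8 -0.7]
 [ 1.2 -0.2]
 [ 1.   1. ]
 [-2.  -0.2]
 [-0.   0.4]
 [-0.   0.6]
 [ 0.6 -0.9]]
rings w [[0.6203, 0.1342], [0.5331, 0.1056], [0.4439, 0.1057]] st [[0.0897, 0.0796], [-0.0009, 0.0646], [-0.0891, 0.0782]]
yoke [0.54879607 0.22082706] [0.03209751 0.17608222]
handle [ 0.57845511 -0.17120931] [ 0.00191594 -0.21591427]
nests home w [[0.4582, -0.0269], [0.5521, -0.0124], [0.646, 0.002]] handle home [ 0.5611 -0.0708]
```

{"fn": "step_arm", "kwargs": {"moves": [32,21.4,0,-0.0076,32,21.4,0,-0.0076,32,21.4,0,-0.0076,32,21.4,0,-0.0076,32,21.4,0,-0.0076,32,21.4,0,-0.0076,32,21.4,0,-0.0076,32,21.4,0,-0.0076,32,21.4,0,-0.0076,32,21.4,0,-0.0076,32,21.4,0,-0.0076,32,21.4,0,-0.0076,32,21.4,0,-0.0076,32,21.4,0,-0.0076,0,0,0,0,0,0,0,0], "claw": 0}}

```text
time_s: 1.7
tool_pos: [0.5824, -0.2072, 0.2305]
eef_rot: [[0.988, 0.153, -0.001], [0.153, -0.988, 0.0], [-0.001, -0.001, -1.0]]
force: [-0.2, -0.2, -0.4]
gripper_width: 0.002
grip_force: 0.0
```

{"fn": "step_arm", "kwargs": {"moves": [0,0,-26,0,0,0,-26,0,0,0,-26,0,0,0,-26,0,0,0,-26,0,0,0,-25,0,0,0,0,0,-1.06,6.92,0,0,-1.06,6.92,0,0,-1.06,6.92,0,0,-1.06,6.92,0,0,-1.06,6.92,0,0,-1.06,6.92,0,0,-1.06,6.92,0,0,-1.06,6.92,0,0,-1.06,6.92,0,0,-1.06,6.92,0,0,-1.06,6.92,0,0,-1.06,6.92,0,0]}}

```text
time_s: 3.6
tool_pos: [0.5701, -0.1256, 0.0779]
eef_rot: [[0.988, 0.151, 0.002], [0.151, -0.988, -0.003], [0.001, 0.003, -1.0]]
force: [-1.3, -6.0, 2.9]
gripper_width: -0.002
grip_force: 2.9
```

```bash
python3 -c "
from h import *
a=grab('top','top1.png');print(bot.sense()['tool_pos'],bot.sense()['force'])
grab('wrist','w1.png')
w=cv2.imread('pics/w1.png');c=cv2.resize(a[110:300,140:400],(560,409));cv2.imwrite('pics/v1.png',cv2.resize(np.hstack([c,w[:409]]),(800,292)))"
```

```text
[ 0.5699168  -0.12413999  0.07775635] [-0.46693296 -0.03871617  0.56049178]
```

View pics/v1.png

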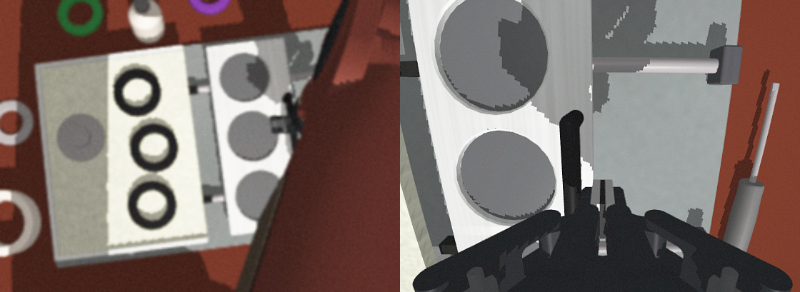

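The carrier is following the fingertips. A gap to the seam of roughly 30 mm remains.

{"fn": "step_arm", "kwargs": {"moves": [-0.91,5.93,0,0,-0.91,5.93,0,0,-0.91,5.93,0,0,-0.91,5.93,0,0,-0.6,3.95,0,0,0,0,0,0]}}

```text
time_s: 4.3
tool_pos: [0.5659, -0.0971, 0.0771]
eef_rot: [[0.988, 0.152, 0.001], [0.152, -0.988, -0.001], [0.001, 0.001, -1.0]]
force: [0.4, -2.1, 0.5]
gripper_width: 0.0
grip_force: 0.9
```

{"fn": "step_arm", "kwargs": {"moves": [-0.3,2,0,0,-0.3,2,0,0,0,0,0,0]}}

```text
time_s: 4.6
tool_pos: [0.5654, -0.0935, 0.0768]
eef_rot: [[0.988, 0.152, 0.001], [0.152, -0.988, -0.001], [0.001, 0.001, -1.0]]
force: [0.2, -3.6, 2.5]
gripper_width: -0.001
grip_force: 2.0
```

{"fn": "step_arm", "kwargs": {"moves": [-0.15,1,0,0,-0.15,1,0,0,-0.15,1,0,0,0,0,0,0]}}

```text
time_s: 5.0
tool_pos: [0.5649, -0.0906, 0.0767]
eef_rot: [[0.988, 0.152, 0.001], [0.152, -0.988, -0.001], [0.001, 0.001, -1.0]]
force: [2.8, -5.3, 3.8]
gripper_width: -0.003
grip_force: 2.4
```

{"fn": "step_arm", "kwargs": {"moves": [-0.15,1,0,0,-0.15,1,0,0,0,0,0,0]}}

```text
time_s: 5.3
tool_pos: [0.5647, -0.0892, 0.0767]
eef_rot: [[0.988, 0.151, 0.001], [0.151, -0.988, -0.002], [0.001, 0.002, -1.0]]
force: [1.6, -7.9, 2.5]
gripper_width: -0.001
grip_force: 4.0
```

{"fn": "step_arm", "kwargs": {"moves": [-0.15,1,0,0,-0.15,1,0,0,0,0,0,0]}}

```text
time_s: 5.6
tool_pos: [0.5647, -0.089, 0.0768]
eef_rot: [[0.989, 0.15, 0.002], [0.15, -0.989, -0.005], [0.001, 0.005, -1.0]]
force: [1.9, -14.6, 1.4]
gripper_width: -0.003
grip_force: 7.9
```

{"fn": "step_arm", "kwargs": {"moves": [0.6,-4,0,0,0.6,-4,0,0,0,0,20,0,0,0,30,0,0,0,25,0,-5.3,33.2,0,0,-5.3,33.2,0,0,-5.3,33.2,0,0,-5.3,33.2,0,0,-5.3,33.2,0,0,-5.3,33.2,0,0,0,0,0,0,0,0,0,0]}}

```text
time_s: 6.9
tool_pos: [0.5325, 0.1057, 0.151]
eef_rot: [[0.988, 0.154, -0.001], [0.154, -0.988, 0.0], [-0.001, -0.001, -1.0]]
force: [0.2, -0.3, 0.3]
gripper_width: -0.002
grip_force: 0.0
```

```bash
cat > w.py <<'E'
import sys
from h import *
a=grab('top','t%s.png'%sys.argv[1]);s=bot.sense();print(s['tool_pos'],s['force'])
w=grab('wrist','w%s.png'%sys.argv[1])
print('tip proj',proj('wrist',s['tool_pos']))
c=cv2.resize(a[110:300,140:400],(560,420));cv2.imwrite('pics/v%s.png'%sys.argv[1],cv2.resize(np.hstack([c,w]),(800,300)))
E
python3 w.py 2
```

```text
[0.53286738 0.10493152 0.15102853] [ 0.07875878 -0.21757009 -0.77669599]
tip proj [[284.13981284 268.34504382]]
```

View pics/v2.png

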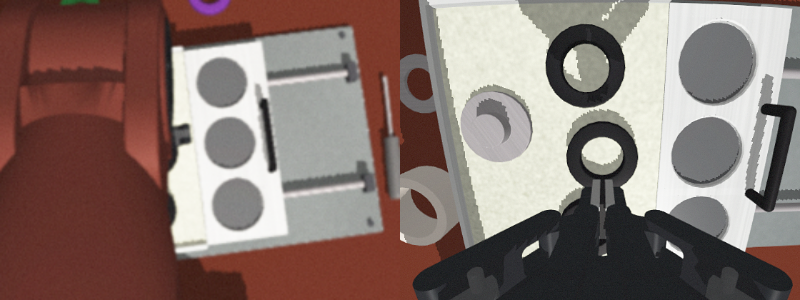

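```bash
cat > n.py <<'E'
from h import *
import sys
im=cv2.imread('pics/t%s.png'%sys.argv[1]);g=im.max(2)
v=[.5438,.0419,.1524];R=np.array([[np.cos(v[2]),-np.sin(v[2])],[np.sin(v[2]),np.cos(v[2])]])
m=((g>70)&(g<150)).astype('uint8');m=cv2.morphologyEx(m,cv2.MORPH_OPEN,np.ones((5,5)))
n,l,s,c=cv2.connectedComponentsWithStats(m)
for i in range(1,n):
    if 400<s[i,4]<1500 and 250<c[i][0]<345: 
        w=ray('top',c[i],.055)[0,:2];print(c[i].round(1),s[i,2:],w,(w-v[:2])@R)
E
python3 n.py 2
python3 -c "
from h import *
print(ray('wrist',[[283,217],[265,91]],.0675))"
```

```text
[283.7 161.9] [ 31  31 768] [0.64507123 0.00247933] [ 0.09411297 -0.05433783]
[288.9 200.2] [ 31  32 794] [ 0.55098203 -0.01228794] [-0.00112753 -0.05465019]
[294.1 239.3] [ 31  32 808] [ 0.45699586 -0.0269397 ] [-0.09624865 -0.05486402]
[283.1 382.1] [ 34  16 433] [ 0.11835344 -0.00907939] [-0.42825468  0.01419885]
[[0.53482245 0.10589637 0.0675    ]
 [0.62293814 0.13205828 0.0675    ]]
```

The carrier is home and nest 1 lies 55 mm from the seam. I'll lower into the middle ring's bore.

{"fn": "step_arm", "kwargs": {"moves": [0.3,0.4,-25,0,0.3,0.4,-25,0,0,0,-20,0,0,0,-10,0,0,0,-7,0,0,0,0,0,0,0,0,0]}}

```text
time_s: 7.7
tool_pos: [0.5343, 0.1056, 0.0649]
eef_rot: [[0.988, 0.152, 0.001], [0.152, -0.988, 0.0], [0.001, 0.0, -1.0]]
force: [-0.7, -1.1, 0.1]
gripper_width: 0.001
grip_force: 0.0
```

{"fn": "step_arm", "kwargs": {"moves": [0.5,-3,0,0,1,-6,0,0,1.1,-7,0,0,1.1,-7,0,0,1.1,-7,0,0,1.1,-7,0,0,1.1,-7,0,0,1.1,-7,0,0,1.1,-7,0,0,1.1,-7,0,0,1.1,-7,0,0,1.1,-7,0,0,1.1,-7,0,0,1.1,-7,0,0,1.1,-7,0,0,0.8,-5,0,0,0.8,-5,0,0,0,0,0,0]}}

```text
time_s: 9.5
tool_pos: [0.5514, -0.005, 0.0644]
eef_rot: [[0.989, 0.151, 0.0], [0.151, -0.989, -0.0], [0.0, 0.0, -1.0]]
force: [0.9, 0.1, -0.3]
gripper_width: -0.001
grip_force: 0.0
```

{"fn": "step_arm", "kwargs": {"moves": [0.3,-2,-1,0,0.3,-2,-1,0,0.3,-2,-1,0,0.3,-2,0,0,0.3,-2,0,0,0.3,-2,0,0,0,0,0,0]}}

```text
time_s: 10.2
tool_pos: [0.553, -0.0157, 0.0619]
eef_rot: [[0.988, 0.152, 0.0], [0.152, -0.988, 0.001], [0.001, -0.001, -1.0]]
force: [-2.6, 3.8, 8.7]
gripper_width: 0.003
grip_force: 5.2
```

{"fn": "step_arm", "kwargs": {"moves": [0.15,-1,0,0,0.15,-1,0,0,0,0,0,0]}}

```text
time_s: 10.5
tool_pos: [0.5533, -0.0175, 0.0619]
eef_rot: [[0.988, 0.152, 0.001], [0.152, -0.988, 0.001], [0.001, -0.001, -1.0]]
force: [-2.1, 3.7, 9.9]
gripper_width: 0.002
grip_force: 5.3
```

```bash
python3 w.py 3
```

```text
[ 0.5532951  -0.01751911  0.06191966] [-3.11480734  3.59041925  8.94727653]
tip proj [[285.11055798 268.25539006]]
```

View pics/v3.png

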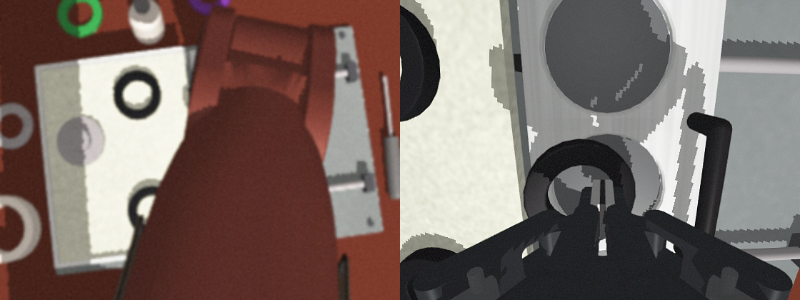

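Lag is larger than I assumed, because the fingertips taper. The ring is still about 15 mm short and dipping into the nest, so I'll continue gently.

{"fn": "step_arm", "kwargs": {"moves": [0.3,-2,0.7,0,0.3,-2,0.3,0,0.3,-2,0,0,0,0,0,0]}}

```text
time_s: 11.0
tool_pos: [0.5541, -0.0246, 0.0621]
eef_rot: [[0.988, 0.151, -0.0], [0.151, -0.988, -0.0], [-0.0, 0.0, -1.0]]
force: [1.1, 0.2, -0.8]
gripper_width: 0.001
grip_force: 0.0
```

{"fn": "step_arm", "kwargs": {"moves": [0.3,-2,0,0,0.3,-2,0,0,0,0,0,0]}}

```text
time_s: 11.3
tool_pos: [0.5548, -0.0286, 0.0622]
eef_rot: [[0.988, 0.151, -0.0], [0.151, -0.988, -0.0], [-0.0, 0.0, -1.0]]
force: [0.4, 0.6, 0.8]
gripper_width: -0.004
grip_force: 0.0
```

```bash
cat > r.py <<'E'
import sys
from h import *
from scipy.optimize import least_squares
# wrist: print station-y extents of ring (dark) and check
k=sys.argv[1]; s=bot.sense();T=viewer.get_calibration('wrist');w=grab('wrist','w%s.png'%k)
cv2.imwrite('pics/z%s.png'%k,cv2.resize(w[100:340,120:480],(720,480)))
print(s['tool_pos'],s['force'])
E
python3 r.py 4
```

```text
[ 0.55475827 -0.02855218  0.06223901] [0.40466347 0.63581295 0.77517445]
```

View pics/z4.png

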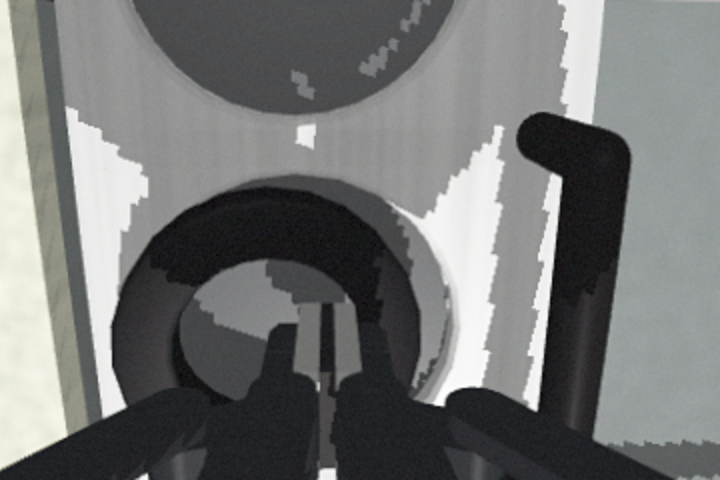

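The ring is nearly in, with its trailing side still on the nest rim. The dark strip at the seam, crop x 40–70, suggests the carrier opened a few mm, so I'll push it home again afterwards.

{"fn": "step_arm", "kwargs": {"moves": [0.3,-2,0,0,0.15,-1,0,0,0,0,0,0]}}

```text
time_s: 11.65
tool_pos: [0.5552, -0.0313, 0.0623]
eef_rot: [[0.988, 0.152, -0.0], [0.152, -0.988, -0.0], [-0.0, 0.0, -1.0]]
force: [0.8, -0.2, -0.2]
gripper_width: -0.001
grip_force: 0.1
```

{"fn": "step_arm", "kwargs": {"moves": [0.15,-1,0,0,0.15,-1,0,0,0,0,0,0]}}

```text
time_s: 11.95
tool_pos: [0.5555, -0.0333, 0.0623]
eef_rot: [[0.988, 0.152, 0.0], [0.152, -0.988, -0.0], [0.0, 0.0, -1.0]]
force: [-0.0, 0.2, -0.5]
gripper_width: -0.002
grip_force: 0.2
```

{"fn": "step_arm", "kwargs": {"moves": [0.15,-1,0,0,0.15,-1,0,0,0,0,0,0]}}

```text
time_s: 12.25
tool_pos: [0.5558, -0.0353, 0.0623]
eef_rot: [[0.988, 0.152, 0.0], [0.152, -0.988, -0.0], [0.0, 0.0, -1.0]]
force: [0.5, 0.3, 0.1]
gripper_width: 0.0
grip_force: 0.4
```

```bash
python3 r.py 5
```

```text
[ 0.55584111 -0.03531156  0.06232962] [0.49081583 0.33194989 0.10289428]
```

View pics/z5.png

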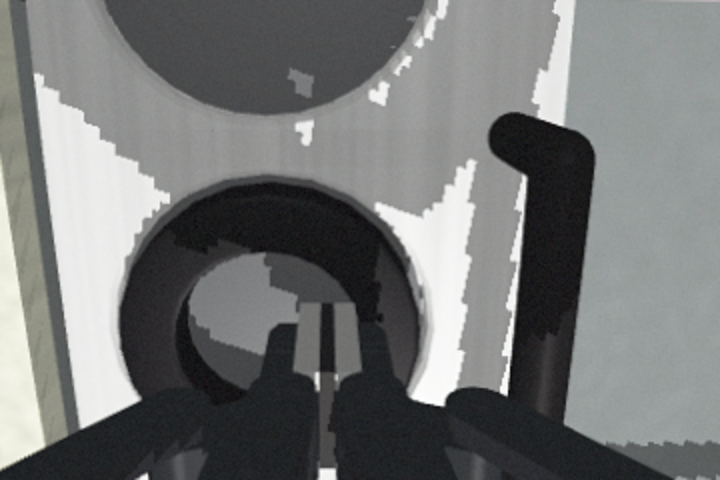

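Ring seated in the middle nest (crop centre about 268,320). I'll check the seam gap, and measure the other rings in the same step.

{"fn": "step_arm", "kwargs": {"moves": [-0.8,5,0,0,0,0,20,0,0,0,30,0,0,0,35,0,0,0,0,0]}}

```text
time_s: 12.8
tool_pos: [0.5578, -0.0304, 0.1517]
eef_rot: [[0.988, 0.152, 0.007], [0.152, -0.988, -0.001], [0.007, 0.003, -1.0]]
force: [0.4, 0.6, 0.8]
gripper_width: 0.0
grip_force: 0.0
```

```bash
python3 -c "
from h import *
w=grab('wrist');cv2.imwrite('pics/z6.png',w);s=bot.sense();print(s['tool_pos'],s['force'])
v=[.5438,.0419,.1524];R=np.array([[np.cos(v[2]),-np.sin(v[2])],[np.sin(v[2]),np.cos(v[2])]])
# scan brightness along station y at x=.05 (between nests) , z=.0585
for x in(.047,.03,.14):
  ys=np.arange(-.012,.0101,.001);P=np.c_[np.c_[np.full(len(ys),x),ys]@R.T+v[:2],np.full(len(ys),.0585)]
  p=proj('wrist',P).round().astype(int);print(x,[int(w[b,a].max()) if 0<=b<420 and 0<=a<560 else -1 for a,b in p])
"
```

```text
[ 0.55665031 -0.03027301  0.14947301] [ 0.31984146 -0.82578065 -0.89382463]
0.047 [235, 235, 236, 229, 81, 85, 96, 96, 93, 93, 127, 136, 139, 129, 192, 237, 231, 233, 232, 234, 239, 243, 243]
0.03 [237, 239, 236, 235, 173, 91, 92, 94, 93, 94, 128, 146, 142, 131, 186, 243, 240, 239, 241, 242, 242, 241, 240]
0.14 [151, 152, 156, 155, 146, 91, 93, 94, 95, 93, 127, 144, 144, 142, 215, 240, 239, 234, 235, 236, 238, 240, 240]
```

View pics/z6.png

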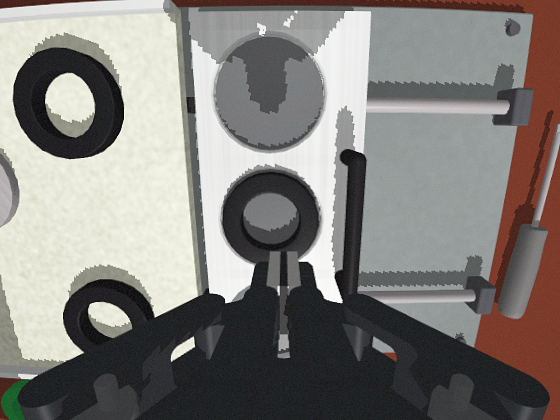

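The seam scan shows the carrier open about 7 mm. I'll push it home again before the next ring.

{"fn": "step_arm", "kwargs": {"moves": [3.2,-20,0,0,3.2,-20,0,0,3.2,-20,0,0,3.2,-22,0,0,0,0,-25,0,0,0,-25,0,0,0,-23,0,0,0,0,0,-0.8,5,0,0,-0.8,5,0,0,-0.8,5,0,0,-0.6,4,0,0,-0.5,3,0,0,-0.3,2,0,0,-0.2,1.5,0,0,0,0,0,0]}}

```text
time_s: 14.45
tool_pos: [0.5649, -0.0891, 0.0755]
eef_rot: [[0.989, 0.151, 0.002], [0.151, -0.989, -0.005], [0.001, 0.006, -1.0]]
force: [-0.1, -13.6, 1.5]
gripper_width: 0.003
grip_force: 6.6
```

{"fn": "step_arm", "kwargs": {"moves": [0.5,-3.5,0,0,0.5,-3.5,0,0,0,0,25,0,0,0,25,0,0,0,25,0,7.9,32.4,0,0,7.9,32.4,0,0,7.9,32.4,0,0,7.9,32.4,0,0,7.9,32.4,0,0,7.9,32.4,0,0,7.9,32.4,0,0,0,0,0,0,0,0,0,0]}}

```text
time_s: 15.85
tool_pos: [0.6197, 0.1339, 0.149]
eef_rot: [[0.988, 0.154, -0.001], [0.154, -0.988, 0.0], [-0.001, -0.0, -1.0]]
force: [-0.2, -0.4, 0.2]
gripper_width: -0.001
grip_force: 0.0
```

```bash
cat > s.py <<'E'
from h import *
w=grab('wrist','zz.png');s=bot.sense();tp=s['tool_pos'];print(tp,s['force'])
v=[.5438,.0419,.1524];R=np.array([[np.cos(v[2]),-np.sin(v[2])],[np.sin(v[2]),np.cos(v[2])]])
print('tip st',(tp[:2]-v[:2])@R)
# bright bore blobs enclosed by dark ring
m=(w.max(2)<75).astype('uint8')
cs,h=cv2.findContours(m,cv2.RETR_CCOMP,cv2.CHAIN_APPROX_NONE)
for i,c in enumerate(cs):
    A=cv2.contourArea(c)
    if A>250:
        hull=cv2.convexHull(c);M=cv2.moments(hull);p=[M['m10']/M['m00'],M['m01']/M['m00']]
        q=ray('wrist',p,.0675)[0,:2];print('hole' if h[0][i][3]>=0 else 'outer',np.round(p,1),A,cv2.contourArea(hull),'w',q.round(4),'st',((q-v[:2])@R).round(4))
for x in(.047,-.047):
  ys=np.arange(-.012,.0101,.001);P=np.c_[np.c_[np.full(len(ys),x),ys]@R.T+v[:2],np.full(len(ys),.0585)]
  p=proj('wrist',P).round().astype(int);print(x,[int(w[b,a].max()) if 0<=b<420 and 0<=a<560 else -1 for a,b in p])
E
python3 s.py
```

```text
[0.61962373 0.13299639 0.14910477] [ 0.86253682 -0.52119256  0.14764934]
tip st [0.08877431 0.07852968]
outer [311.9 322. ] 64267.5 92090.0 w [0.5334 0.0959] st [-0.0021  0.0549]
hole [383.8 348.4] 338.5 360.0 w [0.5155 0.0277] st [-0.0302 -0.0097]
hole [182.5 348.3] 333.0 352.5 w [0.4882 0.2039] st [-0.0303  0.1685]
hole [283.2 341.4] 387.0 444.5 w [0.5101 0.117 ] st [-0.0219  0.0794]
hole [434.9 306.2] 796.0 827.5 w [ 0.5636 -0.0049] st [ 0.0124 -0.0493]
hole [292.8 271.2] 507.5 558.0 w [0.5782 0.1198] st [0.0458 0.0717]
hole [275.2 272.7] 536.5 683.0 w [0.5748 0.1335] st [0.0445 0.0859]
hole [281.7 218.3] 2607.0 2647.5 w [0.6208 0.1353] st [0.0903 0.0806]
outer [327.5  32.7] 298.0 683.5 w [0.7521 0.1249] st [0.2185 0.0504]
outer [30.7 19.8] 1205.5 2685.5 w [0.734  0.3254] st [0.231  0.2514]
0.047 [243, 241, 241, 238, 242, 242, 240, 240, 243, 244, 243, 240, 217, 238, 239, 234, 236, 239, 242, 244, 246, 245, 244]
-0.047 [37, 37, 36, 35, 38, 28, 40, 44, 32, 37, 32, 31, 42, 37, 36, 41, 31, 50, 62, 62, 66, 55, 73]
```

{"fn": "step_arm", "kwargs": {"moves": [0.5,0.8,-25,0,0.5,0.8,-25,0,0,0,-20,0,0,0,-10,0,0,0,-4.5,0,0,0,0,0]}}

```text
time_s: 16.5
tool_pos: [0.6211, 0.1341, 0.0649]
eef_rot: [[0.989, 0.151, -0.0], [0.151, -0.989, -0.0], [-0.0, -0.0, -1.0]]
force: [0.1, 0.2, 0.2]
gripper_width: 0.004
grip_force: 0.0
```

{"fn": "step_arm", "kwargs": {"moves": [0.6,-3,0,0,0.9,-5,0,0,1.3,-7,0,0,1.3,-7,0,0,1.3,-7,0,0,1.3,-7,0,0,1.3,-7,0,0,1.3,-7,0,0,1.3,-7,0,0,1.3,-7,0,0,1.3,-7,0,0,1.3,-7,0,0,1.3,-7,0,0,1.3,-7,0,0,1.3,-7,0,0,1.3,-7,0,0,0.9,-5,0,0,0.9,-5,0,0,0,0,0,0]}}

```text
time_s: 18.4
tool_pos: [0.6428, 0.0179, 0.0648]
eef_rot: [[0.989, 0.151, 0.0], [0.151, -0.989, -0.0], [0.0, 0.0, -1.0]]
force: [-0.3, -0.6, 0.5]
gripper_width: 0.0
grip_force: 0.0
```

{"fn": "step_arm", "kwargs": {"moves": [0.5,-3,0,0,0.5,-3,0,0,0.5,-3,0,0,0,0,0,0]}}

```text
time_s: 18.8
tool_pos: [0.6442, 0.0093, 0.0648]
eef_rot: [[0.988, 0.152, 0.0], [0.152, -0.988, -0.0], [0.0, 0.0, -1.0]]
force: [0.2, -0.4, -0.2]
gripper_width: -0.001
grip_force: 0.2
```

{"fn": "step_arm", "kwargs": {"moves": [0.3,-2,0,0,0.3,-2,0,0,0.3,-2,0,0,0.3,-2,0,0,0,0,0,0]}}

```text
time_s: 19.3
tool_pos: [0.6453, 0.0013, 0.0648]
eef_rot: [[0.988, 0.151, 0.0], [0.151, -0.988, -0.0], [-0.0, 0.0, -1.0]]
force: [-0.6, 0.5, -0.2]
gripper_width: 0.003
grip_force: 0.1
```

{"fn": "step_arm", "kwargs": {"moves": [0.3,-2,0,0,0.3,-2,0,0,0.3,-2,0,0,0.3,-2,0,0,0,0,0,0]}}

```text
time_s: 19.8
tool_pos: [0.6466, -0.0067, 0.0648]
eef_rot: [[0.988, 0.152, 0.0], [0.152, -0.988, -0.0], [0.0, 0.0, -1.0]]
force: [1.1, -0.0, 0.5]
gripper_width: 0.003
grip_force: 0.0
```

```bash
python3 s.py | grep -v ' 0.0[3-9]..\]$'
```

```text
[ 0.64660125 -0.00658599  0.06484619] [ 0.24034934 -0.13412637  0.1070888 ]
tip st [ 0.09424905 -0.06353036]
outer [281.1 333.5] 62535.5 76615.0 w [ 0.6092 -0.0102] st [ 0.0567 -0.0614]
hole [182.5 348.3] 331.0 352.0 w [0.5907 0.0421] st [ 0.0464 -0.0069]
hole [211.6 338.5] 267.5 320.5 w [0.6    0.0266] st [ 0.0532 -0.0236]
hole [283.3 320.1] 454.0 611.0 w [ 0.6177 -0.0101] st [ 0.0652 -0.0626]
hole [292.6 270.6] 520.5 577.5 w [ 0.6471 -0.0103] st [ 0.0942 -0.0673]
hole [253.2 257.4] 1977.5 2561.5 w [0.6513 0.0101] st [ 0.1015 -0.0477]
0.047 [49, 38, 188, 134, 44, 52, 43, 36, 44, 38, 38, 35, 44, 35, 39, 34, 33, 37, 42, 40, 31, 37, 38]
-0.047 [-1, -1, -1, -1, -1, -1, -1, -1, -1, -1, -1, -1, -1, -1, -1, -1, -1, -1, -1, -1, -1, -1, -1]
```

{"fn": "step_arm", "kwargs": {"moves": [0.3,-2,0,0,0.3,-2,0,0,0.15,-1,0,0,0,0,0,0]}}

```text
time_s: 20.25
tool_pos: [0.6473, -0.0114, 0.0649]
eef_rot: [[0.988, 0.152, 0.0], [0.152, -0.988, 0.0], [0.0, -0.0, -1.0]]
force: [0.1, 0.3, 0.2]
gripper_width: -0.002
grip_force: 0.3
```

{"fn": "step_arm", "kwargs": {"moves": [0.15,-1,-1,0,0.15,-1,-0.5,0,0.15,-1,0,0,0,0,0,0]}}

```text
time_s: 20.65
tool_pos: [0.6478, -0.0142, 0.0635]
eef_rot: [[0.988, 0.152, 0.0], [0.152, -0.988, 0.0], [0.0, -0.0, -1.0]]
force: [-1.1, 2.8, 3.4]
gripper_width: 0.004
grip_force: 2.5
```

```bash
cat > e.py <<'E'
# measure the ring's outer far arc in the wrist view relative to nest by fitting ellipse on dark pixels above the fingers
from h import *
w=grab('wrist','zz.png');s=bot.sense();tp=s['tool_pos'];print(tp,s['force'])
v=[.5438,.0419,.1524];R=np.array([[np.cos(v[2]),-np.sin(v[2])],[np.sin(v[2]),np.cos(v[2])]])
xs=np.arange(-.06,.0601,.002)
for x,lab in ((0.095,'n2'),(0.0,'n1'),(-.095,'n0')):
  for dx in(.0,.012):
    ys=np.arange(-.045,.0451,.003)-.055;P=np.c_[np.c_[np.full(len(ys),x+dx),ys]@R.T+v[:2],np.full(len(ys),.0585)]
    p=proj('wrist',P).round().astype(int);print(lab,dx,' '.join(str(int(w[b,a].max())) if 0<=b<420 and 0<=a<560 else '-' for a,b in p))
E
python3 e.py
```

```text
[ 0.64785159 -0.01417775  0.06344875] [-0.02334028  3.49710898  3.46233746]
n2 0.0 250 250 145 62 59 61 38 36 115 120 37 111 114 36 35 141 138 135 133 131 133 133 81 26 49 42 38 41 33 147 235
n2 0.012 248 247 227 82 49 52 28 27 16 21 68 76 76 71 81 132 130 130 132 124 125 91 45 48 47 43 34 45 181 232 234
n1 0.0 35 42 39 35 35 40 32 38 31 30 39 38 35 36 38 36 37 38 35 38 39 37 42 38 40 35 43 34 35 42 33
n1 0.012 37 36 29 33 35 41 32 36 38 38 38 36 37 38 35 30 38 30 29 30 32 36 33 31 38 37 38 32 31 41 35
n0 0.0 - - - - - - - - - - - - - - - - - - - - - - - - - - - - - - -
n0 0.012 - - - - - - - - - - - - - - - - - - - - - - - - - - - - - - -
```

{"fn": "step_arm", "kwargs": {"moves": [0,0,1.5,0,0,0,0,0]}}

```text
time_s: 20.9
tool_pos: [0.6475, -0.0145, 0.0647]
eef_rot: [[0.988, 0.152, -0.0], [0.152, -0.988, -0.0], [-0.0, 0.0, -1.0]]
force: [0.4, 2.3, 0.3]
gripper_width: -0.004
grip_force: 1.0
```

{"fn": "step_arm", "kwargs": {"moves": [0.15,-1,0,0,0.15,-1,0,0,0,0,0,0]}}

```text
time_s: 21.2
tool_pos: [0.648, -0.016, 0.0647]
eef_rot: [[0.988, 0.152, -0.0], [0.152, -0.988, 0.001], [0.0, -0.001, -1.0]]
force: [0.4, 5.3, -0.2]
gripper_width: -0.002
grip_force: 2.2
```

```bash
python3 e.py | grep -v n0; cp pics/zz.png pics/z7.png
```

```text
[ 0.64798391 -0.01603856  0.0646777 ] [ 1.05166743  5.28483369 -0.83359901]
n2 0.0 251 249 38 61 63 40 25 114 116 33 108 116 57 31 143 135 137 132 135 131 127 75 20 66 47 42 44 39 147 217 234
n2 0.012 248 245 170 43 50 32 23 22 27 73 74 74 72 74 124 132 128 129 128 125 125 75 48 40 43 45 36 122 156 231 233
n1 0.0 37 39 34 35 35 36 39 32 33 31 42 35 37 41 39 38 33 33 34 40 33 35 36 30 36 41 31 37 36 33 38
n1 0.012 39 33 33 37 37 36 37 37 38 36 34 41 38 33 35 36 34 32 38 37 34 38 40 38 39 35 35 33 43 30 38
```

The steady horizontal reaction means the ring is against the nest's far wall. I'll back off, lift, and go above ring C at about (0.444, 0.106).

{"fn": "step_arm", "kwargs": {"moves": [-0.9,6,0,0,0,0,25,0,0,0,30,0,0,0,30,0,0,0,0,0,0,0,0,0]}}

```text
time_s: 21.85
tool_pos: [0.6474, -0.0106, 0.1503]
eef_rot: [[0.988, 0.152, 0.001], [0.152, -0.988, -0.001], [0.001, 0.001, -1.0]]
force: [-0.3, 0.5, 0.3]
gripper_width: -0.003
grip_force: 0.0
```

```bash
cat > f.py <<'E'
from h import *
v=[.5438,.0419,.1524];R=np.array([[np.cos(v[2]),-np.sin(v[2])],[np.sin(v[2]),np.cos(v[2])]])
w=grab('wrist','zz.png');print(bot.sense()['tool_pos'])
for sx in(.047,.14,-.047,-.14):
  ys=np.arange(-.012,.0101,.001);P=np.c_[np.c_[np.full(len(ys),sx),ys]@R.T+v[:2],np.full(len(ys),.0585)]
  p=proj('wrist',P).round().astype(int);print('seam',sx,' '.join(str(int(w[b,a].max())) if 0<=b<420 and 0<=a<560 else '-' for a,b in p))
for sx in(.095,0,-.095):
  for axis in(0,1):
    t=np.arange(-.05,.0501,.001);Q=np.c_[np.full(len(t),sx),np.full(len(t),-.055)];Q[:,axis]+=t
    P=np.c_[Q@R.T+v[:2],np.full(len(t),.0625)];p=proj('wrist',P).round().astype(int)
    g=np.array([int(w[b,a].max()) if 0<=b<420 and 0<=a<560 else 255 for a,b in p]);d=np.where(g<75)[0]
    print('nest',sx,'xy'[axis],'dark', [] if len(d)==0 else [f'{1e3*t[a[0]]:.0f}..{1e3*t[a[-1]]:.0f}' for a in np.split(d,np.where(np.diff(d)>2)[0]+1)])
E
python3 f.py
```

```text
[ 0.64675539 -0.01048332  0.14932257]
seam 0.047 241 242 239 236 238 241 237 238 239 239 239 240 225 125 138 238 234 233 235 236 241 244 245
seam 0.14 235 233 231 231 229 235 235 233 235 235 236 237 229 138 143 245 239 239 237 240 242 241 239
seam -0.047 43 36 32 41 39 39 36 42 37 37 33 35 38 41 31 38 40 43 41 36 31 35 34
seam -0.14 - - - - - - - - - - - - - - - - - - - - - - -
nest 0.095 x dark ['-31..-9', '22..40']
nest 0.095 y dark ['-38..-19', '18..36']
nest 0 x dark ['-50..34']
nest 0 y dark ['-50..50']
nest -0.095 x dark ['-20..50']
nest -0.095 y dark ['-50..50']
```

Carrier is still home and the second ring sits about 1 mm off centre.

{"fn": "step_arm", "kwargs": {"moves": [-29,16.6,0,0,-29,16.6,0,0,-29,16.6,0,0,-29,16.6,0,0,-29,16.6,0,0,-29,16.6,0,0,-29,16.6,0,0,0,0,0,0,0,0,0,0]}}

```text
time_s: 22.8
tool_pos: [0.4436, 0.1059, 0.1493]
eef_rot: [[0.988, 0.153, -0.001], [0.153, -0.988, -0.001], [-0.001, 0.0, -1.0]]
force: [0.9, 0.5, 0.5]
gripper_width: -0.002
grip_force: 0.0
```

```bash
python3 s.py|grep -v outer; python3 f.py
```

```text
[0.44441999 0.10567154 0.14940578] [0.084134   1.37048141 0.31521776]
tip st [-0.08854695  0.07811936]
hole [283.2 343.7] 266.0 321.0 w [0.3323 0.0893] st [-0.2019  0.0789]
hole [292.8 271.1] 505.0 551.0 w [0.403  0.0924] st [-0.1315  0.0713]
hole [273.9 271.3] 511.5 572.5 w [0.4005 0.1074] st [-0.1317  0.0865]
hole [284. 218.] 2602.0 2648.0 w [0.4461 0.1062] st [-0.0868  0.0784]
hole [464.5  91.5] 1871.0 1957.0 w [ 0.5568 -0.0045] st [ 0.0058 -0.0478]
0.047 [238, 233, 233, 233, 234, 237, 231, 233, 238, 237, 236, 218, 123, 237, 237, 236, 232, 230, 231, 235, 238, 238, 238]
-0.047 [237, 235, 236, 236, 238, 238, 237, 237, 236, 237, 235, 164, 152, 243, 239, 240, 241, 242, 245, 242, 241, 242, 241]
[0.44483061 0.10552229 0.1494799 ]
seam 0.047 237 234 235 233 234 233 233 235 234 237 235 236 130 202 237 235 232 229 228 233 238 237 237
seam 0.14 - - - - - - - - - - - - - - - - - - - - - - -
seam -0.047 238 235 236 237 237 237 237 237 237 237 235 224 125 244 241 240 240 243 243 242 242 241 240
seam -0.14 239 239 241 242 240 240 244 241 243 243 243 249 224 236 236 236 239 240 243 247 242 146 190
nest 0.095 x dark ['-40..-29']
nest 0.095 y dark []
nest 0 x dark ['-36..-10', '23..39']
nest 0 y dark ['-39..-12', '22..41']
nest -0.095 x dark ['-33..-31']
nest -0.095 y dark []
```

{"fn": "step_arm", "kwargs": {"moves": [0,0,-25,0,0,0,-25,0,0,0,-20,0,0,0,-10,0,0,0,-4.5,0,0,0,0,0]}}

```text
time_s: 23.5
tool_pos: [0.4444, 0.1056, 0.0651]
eef_rot: [[0.988, 0.151, -0.0], [0.151, -0.988, -0.0], [-0.0, 0.0, -1.0]]
force: [-0.2, -0.1, -0.5]
gripper_width: 0.003
grip_force: 0.0
```

{"fn": "step_arm", "kwargs": {"moves": [0.3,-3,0,0,0.5,-5,0,0,0.7,-7,0,0,0.7,-7,0,0,0.7,-7,0,0,0.7,-7,0,0,0.7,-7,0,0,0.7,-7,0,0,0.7,-7,0,0,0.7,-7,0,0,0.7,-7,0,0,0.7,-7,0,0,0.7,-7,0,0,0.7,-7,0,0,0.7,-7,0,0,0.7,-7,0,0,0.6,-5,0,0,0.6,-5,0,0,0,0,0,0]}}

```text
time_s: 25.4
tool_pos: [0.4561, -0.0108, 0.0653]
eef_rot: [[0.989, 0.151, 0.0], [0.151, -0.989, -0.0], [0.0, 0.0, -1.0]]
force: [-0.4, 0.3, 0.3]
gripper_width: 0.004
grip_force: 0.0
```

{"fn": "step_arm", "kwargs": {"moves": [0.3,-2,0,0,0.3,-2,0,0,0.3,-2,0,0,0.3,-2,0,0,0.3,-2,0,0,0.3,-2,0,0,0,0,0,0]}}

```text
time_s: 26.1
tool_pos: [0.4577, -0.0224, 0.0653]
eef_rot: [[0.988, 0.152, -0.0], [0.152, -0.988, -0.0], [-0.0, 0.0, -1.0]]
force: [-0.5, -0.1, -0.3]
gripper_width: 0.002
grip_force: 0.1
```

{"fn": "step_arm", "kwargs": {"moves": [0.3,-2,0,0,0.3,-2,0,0,0.3,-2,0,0,0.3,-2,0,0,0.3,-2,0,0,0,0,0,0]}}

```text
time_s: 26.7
tool_pos: [0.4593, -0.0324, 0.0653]
eef_rot: [[0.988, 0.151, 0.0], [0.151, -0.988, -0.0], [0.0, 0.0, -1.0]]
force: [1.0, -0.5, -1.1]
gripper_width: -0.003
grip_force: 0.0
```

{"fn": "step_arm", "kwargs": {"moves": [0.15,-2,-0.5,0,0.15,-2,0,0,0.15,-2,0,0,0.1,-1,0,0,0,0,0,0]}}

```text
time_s: 27.2
tool_pos: [0.4598, -0.0393, 0.0648]
eef_rot: [[0.988, 0.152, 0.0], [0.152, -0.988, -0.0], [0.0, 0.0, -1.0]]
force: [-0.2, 0.5, -0.2]
gripper_width: 0.002
grip_force: 0.2
```

{"fn": "step_arm", "kwargs": {"moves": [0.1,-1,0,0,0.1,-1,0,0,0.1,-1,0,0,0,0,0,0]}}

```text
time_s: 27.6
tool_pos: [0.46, -0.0422, 0.0648]
eef_rot: [[0.988, 0.152, -0.0], [0.152, -0.988, 0.0], [-0.0, -0.0, -1.0]]
force: [0.0, 0.1, 0.2]
gripper_width: -0.0
grip_force: 0.5
```

{"fn": "step_arm", "kwargs": {"moves": [0.1,-1,0,0,0.1,-1,0,0,0,0,0,0]}}

```text
time_s: 27.9
tool_pos: [0.4603, -0.0442, 0.0648]
eef_rot: [[0.988, 0.152, 0.0], [0.152, -0.988, -0.0], [0.0, 0.0, -1.0]]
force: [-0.3, 0.8, 0.4]
gripper_width: 0.003
grip_force: 0.4
```

```bash
python3 f.py
```

```text
[ 0.46030699 -0.04421396  0.06484177]
seam 0.047 - - - - - - - - - - - - - - - - - - - - - - -
seam 0.14 - - - - - - - - - - - - - - - - - - - - - - -
seam -0.047 234 234 236 234 233 236 236 235 236 233 235 233 187 133 138 242 240 239 240 243 243 240 240
seam -0.14 38 37 35 34 36 38 37 39 38 28 32 35 31 41 44 35 38 35 41 32 33 38 43
nest 0.095 x dark []
nest 0.095 y dark []
nest 0 x dark ['-37..-22', '21..26']
nest 0 y dark ['-37..-22', '22..39']
nest -0.095 x dark ['-50..-7', '23..42']
nest -0.095 y dark ['-39..-25', '-18..-15', '-8..-2', '13..37']
```

{"fn": "step_arm", "kwargs": {"moves": [-0.9,6,0,0,0,0,25,0,0,0,30,0,0,0,35,0,0,0,40,0,-20,-35,0,0,-20,-35,0,0,-20,-35,0,0,-20,-35,0,0,-20,-35,0,0,-20,-35,0,0,-20,-35,0,0,-20,-35,0,0,-20,-35,0,0,-20,-35,0,0,0,0,0,0,0,0,0,0]}}

```text
time_s: 29.65
tool_pos: [0.259, -0.3882, 0.1946]
eef_rot: [[0.989, 0.15, -0.0], [0.15, -0.989, 0.001], [-0.0, -0.001, -1.0]]
force: [0.1, 0.1, -0.4]
gripper_width: -0.002
grip_force: 0.0
```

```bash
cat > g.py <<'E'
from h import *
a=grab('top','top9.png');print(bot.sense()['tool_pos'])
v=[.5438,.0419,.1524];R=np.array([[np.cos(v[2]),-np.sin(v[2])],[np.sin(v[2]),np.cos(v[2])]])
n,l,s,c=cv2.connectedComponentsWithStats((a.max(2)<60).astype('uint8'),connectivity=4)
for i in range(1,n):
    if 60<s[i,4]<2000 and 150<c[i][0]<390 and 120<c[i][1]<290:
        w=ray('top',c[i],.06)[0,:2];print(c[i].round(1),s[i,2:],'st mm',((w-v[:2])@R*1e3).round(1))
cv2.imwrite('pics/final.png',cv2.resize(a[115:300,145:415],None,fx=2.95,fy=2.95,interpolation=cv2.INTER_CUBIC))
E
python3 g.py
```

```text
[ 0.25936533 -0.38747497  0.19459821]
[284.4 161.3] [ 30  30 463] st mm [ 94.5 -55.9]
[314.3 194.2] [ 10  45 141] st mm [   5.2 -117.3]
[289.3 199.8] [ 31  31 457] st mm [ -0.7 -55.5]
[294.7 238.7] [ 31  32 443] st mm [-95.  -56.1]
```

View pics/final.png

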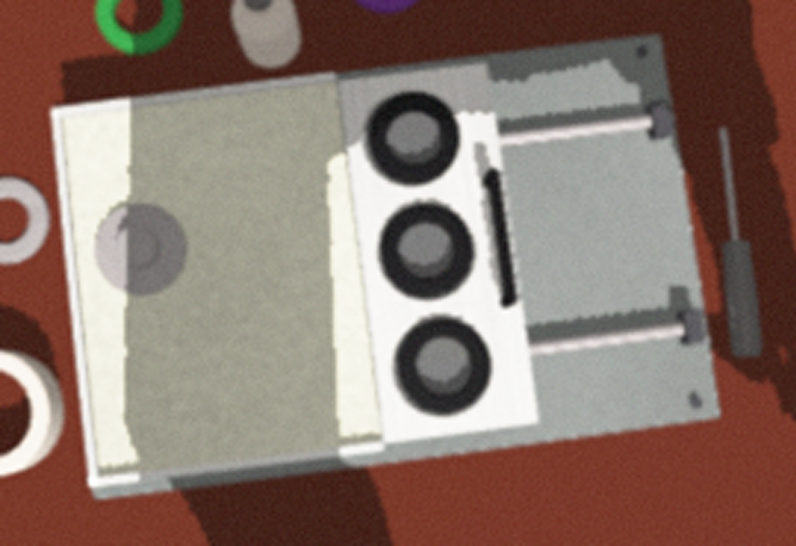

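All three rings sit in the nests, at crop (412,138), (427,250) and (442,365), and the yoke at (140,248) is unmoved. One numeric check of the carrier with the handle at its true height, then I'll hand in.

```bash
python3 -c "
from h import *
v=[.5438,.0419,.1524];R=np.array([[np.cos(v[2]),-np.sin(v[2])],[np.sin(v[2]),np.cos(v[2])]])
y=((ray('top',(314.3,194.2),.0905)[0,:2]-v[:2])@R)[1];print('handle',y)
if y>-.1165: print(order.finish_job())"
```

```text
handle -0.11340948827578266
the job is handed in; nothing more can be done
None
```

The carrier is home, one ring lies in each nest about 1 mm from centre, and the yoke has not moved; I handed the job in at about 30 s (no verdict was returned).

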